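# Find out why the label printer's cover binds, and get it to shut

### The arm

A 6-joint arm with a two-finger parallel gripper is mounted at the origin on the work surface. World frame = base frame: x ahead of the robot, y to its left, z up, the work surface at z = 0. Lengths are in m, angles in degrees, forces in N, time in s.
With the tool pointing down it reaches from about 0.3 to 0.75 m from the base axis. Payload 8.5 kg.
Tool frame: the origin (TCP) lies at the very end of the fingers, on their centre line; the grasp point (between the pads) lies 19 mm behind it; z points along the fingers, y is the line along which they close (so a half turn about z gives the same grasp; the last joint's range is limited). The gripper opens to 85 mm and grips with 20 to 120 N. Pads are 22 mm wide; open, the fingers measure 114 mm over their backs; the gripper's body (76 mm by 85 mm) begins 54 mm behind the grasp point. The pads swing forward as they close: fully open they stand 13 mm farther back than shut.
Start: joints at [-82.065, 21.807, 74.336, -0, 83.858, -12.336], TCP at [0.191, -0.516, 0.231] pointing down, gripper open.
Joint ranges: [-178.18, 178.18], [-50.72, 133.34], [12.68, 142.11], [-81.47, 261.47], [9.98, 163.14], [-165.26, 165.26]. Speed limits (degrees/s): [136.94, 136.94, 180, 180, 180, 180].

### API

Orientations are given as a 3x3 rotation matrix whose columns are the frame's x, y, z axes.
In Python, from rig import env gives the robot as it stands.
- The arm moves only by the tool move_arm, never from a script. Its argument "plan" is a list of rows, each a list of 7 numbers: the turn, a rotation vector about the tool's x, y, z in degrees, then the shift along the tool's x, y, z in cm, then the gripper command: -1 is shut, 1 is fully open, values between are in proportion. In form: [[ax, ay, az, tx, ty, tz, jaw], ...]. A call has 1 to 5 rows; each row is the pose to reach, as a shift and turn from the pose commanded when the call began, along the tool's axes at that moment; what a row does not reach only later rows make up. A row lasts 1/10 s, in which the tool goes at most 50 mm and 8.59 degrees, less where a joint would pass 70% of its speed; a pose out of reach is approached as far as the arm can. A call with a gripper value outside its range is refused whole. The fingers move at their own pace and stop on an object; "squeeze" is the grip in N (left out, the last holds). Time passes only in rows, so rows that repeat a pose let the fingers close. It gives the time, the measured TCP pose, the force, the opening and the grip force at its end, in the units of the state.
- env.observe(): the state, without advancing time (a new reading comes with each control period).
- env.get_image(name): name is "side" or "top" or "wrist"; returns a dict with "color" (384x512x3 uint8, red, green, blue), "fov_y" (degrees; the focal length in pixels is half the picture's height over the tangent of half this angle, whatever the lens; pixels are square), "cx", "cy" (the principal point, pixels), "distortion" ([k1, k2, p1, p2, k3] as OpenCV has them; the pictures are not rectified), "R" (3x3) and "t" (3): a world point X has camera coordinates R X + t. Camera axes: x right, y down, z forward; pixel columns grow to the right and rows downward; lengths in m; the calibration is good to about 2 mm. A picture is of the moment at which its call begins. There is no depth.
- env.close_job(): hands the job in; it is judged then, once.
Trained networks look in a picture, given as the dict that the camera call returned (one of the last four; its "shot" number tells which), for a name from the list of things; names that differ only in an ending like _2 or _b are one class to them, and where a whole thing is asked for, a point or a joint stands for the part that bears it (a point fixed in the world has none). Each returns a list of dicts, best first, with "conf" (0 to 1); they miss things now and then, are a little off and sometimes report something else, mostly with a low value. They report only what shows in the picture. A call takes as long as a camera call. They do not tell look-alikes from the thing itself.
- env.outline_of(target, picture): "mask" (384x512 bool, what is visible of it) and "bbox" ([centre column, centre row, width, height] in pixels, round what is visible of it).
- env.tip_of(target, picture): "pixel" ([column, row] in pixels: a listed point, or the origin of a listed thing).
The state is a dict: "time_s": time; "q": joint angles; "qvel": joint speeds; "joint_efforts": joint torques, N m; "position": TCP position; "tool_rot": TCP orientation; "ft_force": force on the tool from outside, world axes, zero at the start; "wrist_torque": the same for the moment, N m; "grip_width": finger opening in m; "gripper_force": force on a finger pad.
Only numpy, scipy, OpenCV 4.12 (cv2) and the standard library are available. Lean on these libraries where they do the work, as an engineer would, in place of code of your own. Each camera call takes 0.05 s, during which the arm holds its last target. There are 200 camera calls.

### The job

The cover of the label printer will not shut. Swing it down with a light touch until you feel it catch, without forcing it, then swing it open past upright and press the tape cassette it was catching on down until it snaps fully home. Finally swing the cover shut until its latch snaps, and leave the other things on the desk where they are.

Things in the scene. Friction and masses are not known exactly. Their poses are not given: they have to be found in the camera images.
- printer: Desktop label printer of plain grey plastic, 240 (x) x 190 (y) x 83 mm, fixed on the desk, keyboard side to the robot, turned a little. Origin: centre of its underside; x points from keyboard to back, z up. Front 75 mm: keyboard deck, keys up to 41 mm high. Behind it the cassette compartment: walls up to 78 mm, inner deck at 60 mm, the bay in its middle; over it the cover, hinged along the back.
- bay_floor (a point): Centre of the floor of the cassette bay, 42.5 mm above the desk; axes as the printer's. The bay is 61 (x) x 75 (y) mm, its mouth level with the inner deck 17.5 mm above this point. In the middle of its +y and -y ends stands a low sprung clip with a white round nose; the cassette has to be snapped past both.
- cassette: Black tape cassette, 58 (x) x 72 (y) x 28 mm, loose, level in the bay. Origin: centre of its underside. It rests on the clip noses, underside 10 mm and flat top 38 mm above the bay floor. About 12 to 16 N straight down on the middle of its top snaps it past the clips, one end often before the other; they then hold it: home = underside on the bay floor, top 28 mm above it. Never strike or push it with more than 80 N.
- cover (a joint): Angle of the cover in rad: 0 shut, 1.57 upright, 1.9 back stop; found half open (0.4 to 0.95). Stiff hinge: the cover stays where it is left; moving it at the tab takes 0.2 to 1.2 N. It is a grey plate 176 mm wide, 5 mm thick, its front edge 125 mm from the hinge. With the cassette standing high it catches somewhere between 0.08 and 0.15; with the cassette home it swings freely down to the latch.
- cover_pad (a point): Point on the cover's underside, 70 mm from the hinge, in the middle of a small worn hold-down pad (20 x 44 mm, standing 3 to 6 mm off the underside, unlike from printer to printer) that comes down on the cassette's top. At most 12 N is allowed there (more would drive the cassette down): once it has caught, add 1 to 4 N at the tab, which gives 2 to 8 N here. It clears a cassette that is home.
- latch (a point): Snap latch on the printer, in the middle of the compartment's front wall, 74 mm above the desk. It begins to resist at a cover angle of about 0.06 rad; 4 to 5 N down at the tab snaps the cover shut, and much the same pull opens it again.
- cover_hinge (a point): Point on the hinge axis in the middle of the cover's width, 80 mm above the desk. It turns with the cover: its y axis is the hinge axis (the printer's y), its x axis points away from the tab (the tab lies along -x), its z axis is square to the cover's outer face.
- tab_end (a point): Middle of the free end of the cover's pull tab, 159 mm from the hinge; axes as cover_hinge. The tab is a flat grey tongue in the middle of the cover's front edge: 24 mm wide (y), 8 mm thick (4 mm either side of this point), reaching 34 mm beyond the edge, free on all sides (35 mm above the keyboard when shut). It can be pinched across its 24 mm from above, turning between the fingers, or pushed.
- spare_cassette: White narrow tape cassette, 58 x 72 x 18 mm, lying on the desk left of the printer. To be left alone.
- stamp: Blue and black self-inking stamp, 50 x 36 x 76 mm, standing right of the printer. To be left alone.
- pen: Blue pen, 140 mm long, 12 mm thick, on the desk right of the printer. To be left alone.
- marker: Black marker, 140 mm long, on the desk. To be left alone.
- tumbler: Steel cup, 72 mm wide, 85 mm high. To be left alone.
- phone: Mobile phone, 152 x 74 x 10 mm, flat on the desk. To be left alone.
There are look-alikes about, which are no part of the job. Leave any orange or purple look-alike of the cassette alone.

How it is judged:
By the outcome, as a careful person would: the job done as asked, in the order asked, and still so for the second after the job is handed in, with the robot touching nothing.
It also fails if it takes over 64 s, if anything falls off the work surface, if the arm or the gripper's body presses on something with over 40 N, if the wrist force passes 120 N, or if a joint passes its speed limit or range.

## Working session

There is one attempt and no reset: what is moved stays moved. The work goes in short steps, Python scripts to look and compute and a tool call to move; the robot and the scene stay as the last step left them, time stands still between calls to the robot, and variables do not carry over. Pictures are saved under pics/ and viewed, at most 10 in all, crops included, and the job is handed in when it is done.

Besides the shell and the picture viewer there is one more tool, called after "Call:" by a JSON object that holds its "name" and its "arguments". move_arm: Moves the arm, as the interface text tells. Its arguments: {"type":"object","properties":{"plan":{"type":"array"},"squeeze":{"type":"number"}},"required":["plan"]}

```bash
ls; mkdir -p pics; cat > h.py <<'E'
import numpy as np, cv2
from rig import env
def K(p):
    f=192/np.tan(np.radians(p["fov_y"]/2)); return np.array([[f,0,p["cx"]],[0,f,p["cy"]],[0,0,1.]])
def ray(p,px):
    u=cv2.undistortPoints(np.array([[px]],float),K(p),np.array(p["distortion"],float))[0,0]
    R=np.array(p["R"]);t=np.array(p["t"]); d=R.T@np.array([u[0],u[1],1]); return -R.T@t,d/np.linalg.norm(d)
def atz(p,px,z):
    o,d=ray(p,px); return o+d*(z-o[2])/d[2]
def tri(*pp):
    A=np.zeros((3,3));b=np.zeros(3);L=[ray(*q) for q in pp]
    for o,d in L:
        M=np.eye(3)-np.outer(d,d);A+=M;b+=M@o
    X=np.linalg.solve(A,b);return X,[np.linalg.norm((np.eye(3)-np.outer(d,d))@(X-o)) for o,d in L]
def proj(p,X):
    return cv2.projectPoints(np.array(X,float).reshape(-1,3),cv2.Rodrigues(np.array(p["R"],float))[0],np.array(p["t"],float),K(p),np.array(p["distortion"],float))[0][:,0]
def save(p,n): cv2.imwrite("pics/"+n,np.array(p["color"])[:,:,::-1])
E
python3 - <<'E'
from h import *
np.set_printoptions(precision=4,suppress=True)
P={n:env.get_image(n) for n in("side","top","wrist")}
im=np.hstack([P["side"]["color"],P["top"]["color"]])
save(P["side"],"s.png");save(P["top"],"t.png")
for n in P:
    for t in("cover_pad","bay_floor","latch","cover_hinge","tab_end","cassette","printer","spare_cassette"):
        r=env.tip_of(t,P[n]); print(n,t,[(np.round(x["pixel"],1).tolist(),round(x["conf"],2)) for x in r[:3]])
s=env.observe();print(s["time_s"],s["position"],s["tool_rot"],s["ft_force"],s["grip_width"])
E
```

```text
pics
side cover_pad [([227.4, 186.3], 0.6)]
side bay_floor [([231.9, 212.8], 0.6)]
side latch [([250.8, 205.8], 0.6)]
side cover_hinge [([212.3, 196.8], 0.6)]
side tab_end [([240.5, 169.4], 0.64)]
side cassette [([234.8, 208.4], 0.6), ([232.4, 212.2], 0.18)]
side printer [([237.2, 226.0], 0.84)]
side spare_cassette [([207.2, 248.3], 0.63)]
top cover_pad [([228.6, 178.2], 0.68)]
top bay_floor [([230.5, 191.5], 0.9)]
top latch [([228.8, 210.6], 0.59)]
top cover_hinge [([107.1, 244.6], 0.49), ([230.6, 212.5], 0.39)]
top tab_end [([228.0, 193.3], 0.74), ([104.9, 244.1], 0.38)]
top cassette [([308.8, 206.2], 0.66), ([301.9, 134.2], 0.66), ([229.0, 189.3], 0.53)]
top printer [([231.5, 201.7], 0.71), ([226.0, 193.7], 0.18)]
top spare_cassette [([178.0, 191.3], 0.73)]
wrist cover_pad []
wrist bay_floor []
wrist latch []
wrist cover_hinge []
wrist tab_end []
wrist cassette []
wrist printer []
wrist spare_cassette []
1.35 [ 0.1905 -0.5159  0.2313] [[ 0.9381  0.3464 -0.    ]
 [ 0.3464 -0.9381  0.    ]
 [-0.     -0.     -1.    ]] [-0.2307  0.7032  0.263 ] 0.08513285047337851
```

View images.

View pics/s.png

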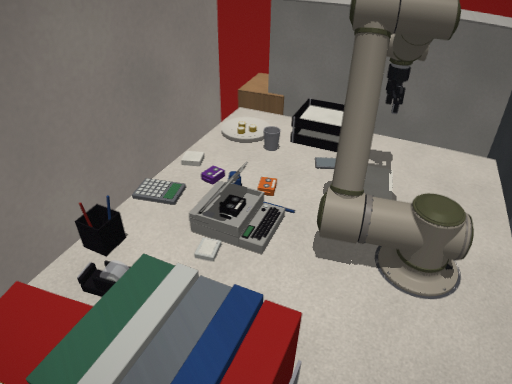

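View pics/t.png

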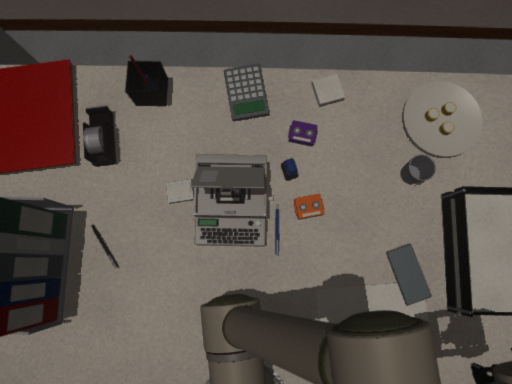

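Side: the printer is near (237,215), with the cover half open and its edge near (238,170). Top: the printer is near (231,200). The cassette candidates are the orange one at (308,206), the purple one at (302,133) and the black one in the bay at about (231,190). Only the black one in the bay fits; I'll confirm it in a wrist crop.

```bash
python3 - <<'E'
from h import *
np.set_printoptions(precision=4,suppress=True)
S=env.get_image("side");T=env.get_image("top")
D={"cover_pad":((227.4,186.3),(228.6,178.2)),"bay_floor":((231.9,212.8),(230.5,191.5)),"latch":((250.8,205.8),(228.8,210.6)),"tab_end":((240.5,169.4),(228,193.3)),"printer":((237.2,226),(231.5,201.7)),"cassette":((234.8,208.4),(229,189.3))}
for k,(a,b) in D.items(): print(k,*tri((S,a),(T,b)))
for z,k,b in((.0425,"bay",(230.5,191.5)),(.074,"latch",(228.8,210.6)),(0,"pr",(231.5,201.7))): print(k,atz(T,b,z))
W=env.get_image("wrist");R=np.array(W["R"]);s=env.observe()
Rt=np.array(s["tool_rot"]);print("cam in tool",Rt.T@(-R.T@W["t"]-s["position"]),"\n",Rt.T@R.T,W["fov_y"])
m=env.outline_of("printer",T)[0]; r=cv2.minAreaRect(np.argwhere(m["mask"])[:,::-1].astype(np.float32));print(r)
# long edges of printer side in top
E
```

```text
cover_pad [0.5807 0.0512 0.1335] [np.float64(0.002831547711792902), np.float64(0.0028315477117927088)]
bay_floor [0.5656 0.0525 0.0375] [np.float64(0.001290090249800615), np.float64(0.001290090249800637)]
latch [0.5046 0.0511 0.0849] [np.float64(0.003816266157133127), np.float64(0.003816266157133034)]
tab_end [0.5343 0.0474 0.2025] [np.float64(0.0010204684125925617), np.float64(0.0010204684125928452)]
printer [ 0.5462  0.0525 -0.0103] [np.float64(0.0002734532854047093), np.float64(0.0002734532854044883)]
cassette [0.5616 0.0532 0.0586] [np.float64(0.007618118917464163), np.float64(0.007618118917464134)]
bay [0.566  0.0526 0.0425]
latch [0.5097 0.053  0.074 ]
pr [0.5444 0.0517 0.    ]
cam in tool [ 0.0689 -0.0005 -0.1421] 
 [[ 0.0018 -0.9622 -0.2723]
 [ 1.      0.0017  0.0004]
 [ 0.0001 -0.2723  0.9622]] 63.990399449666164
((231.31903076171875, 199.90997314453125), (81.27342224121094, 91.1369857788086), 1.1017061471939087)
```

Call:
{"name": "move_arm", "arguments": {"plan": [[0,0,-8,2.34,-2.15,-0.35,0],[0,0,-16,4.68,-4.3,-0.7,0],[0,0,-24,7.02,-6.46,-1.05,0],[0,0,-32,9.36,-8.6,-1.4,0],[0,0,-40,11.7,-10.76,-1.75,0]]}}

```text
time_s: 2.05
position: [0.2634, -0.3733, 0.249]
tool_rot: [[0.491, 0.871, 0.0], [0.871, -0.491, -0.0], [-0.0, 0.0, -1.0]]
ft_force: [0.8, -0.8, 1.0]
grip_width: 0.0429
gripper_force: 0.0
```

Call:
{"name": "move_arm", "arguments": {"plan": [[0,0,-8,3.2,-0.14,-0.35,0],[0,0,-16,6.4,-0.3,-0.7,0],[0,0,-24,9.5,-0.43,-1.05,0],[0,0,-32,12.7,-0.6,-1.4,0],[0,0,-40,15.88,-0.72,-1.75,0]]}}

```text
time_s: 2.55
position: [0.3359, -0.2317, 0.2666]
tool_rot: [[-0.184, 0.983, 0.0], [0.983, 0.184, -0.0], [-0.0, 0.0, -1.0]]
ft_force: [0.1, 0.1, 0.4]
grip_width: 0.0428
gripper_force: 0.0
```

Call:
{"name": "move_arm", "arguments": {"plan": [[0,0,-8,2.5,1.9,-0.35,0],[0,0,-16,5.0,3.9,-0.7,0],[0,0,-24,7.6,5.8,-1.05,0],[0,0,-32,10.1,7.7,-1.4,0],[0,0,-40,12.63,9.66,-1.75,0]]}}

```text
time_s: 3.05
position: [0.4084, -0.0902, 0.2841]
tool_rot: [[-0.773, 0.635, 0.0], [0.635, 0.773, -0.0], [-0.0, 0.0, -1.0]]
ft_force: [0.3, -0.9, -0.4]
grip_width: 0.0427
gripper_force: 0.0
```

Call:
{"name": "move_arm", "arguments": {"plan": [[0,0,-8,0.7,3.1,-0.35,0],[0,0,-16,1.4,6.2,-0.7,0],[0,0,-24,2.1,9.3,-1.05,0],[0,0,-32,2.8,12.4,-1.4,0],[0,0,-40,3.47,15.52,-1.75,0]]}}

```text
time_s: 3.55
position: [0.481, 0.0514, 0.3016]
tool_rot: [[-1.0, -0.011, 0.0], [-0.011, 1.0, -0.0], [-0.0, -0.0, -1.0]]
ft_force: [0.8, -1.2, -1.7]
grip_width: 0.0428
gripper_force: 0.0
```

```bash
python3 - <<'E'
from h import *
np.set_printoptions(precision=4,suppress=True)
W=env.get_image("wrist");save(W,"w1.png")
for t in("cover_hinge","tab_end","latch","printer","bay_floor","cassette"):
    r=env.tip_of(t,W); print(t,[(np.round(x["pixel"],1).tolist(),round(x["conf"],2)) for x in r[:3]])
print(proj(W,[[.636,.052,.08],[.5343,.0474,.2025],[.51,.052,.074]]))
for i in range(4):
    env.get_image("side"); print(np.array(env.observe()["ft_force"]))
E
```

```text
cover_hinge [([252.4, 274.4], 0.59), ([255.5, 247.5], 0.21)]
tab_end [([257.0, 252.8], 0.81)]
latch [([252.4, 184.1], 0.72)]
printer [([253.4, 194.8], 0.77)]
bay_floor []
cassette [([113.8, 189.1], 0.66), ([256.2, 220.8], 0.59)]
[[251.4342 278.9146]
 [246.8158 252.6104]
 [252.5699 187.343 ]]
[-0.4151  0.3553 -0.7735]
[-0.138   0.6461  0.6328]
[-0.4842 -0.0482 -0.6103]
[ 0.4213 -0.4232 -0.2633]
```

View pics/w1.png

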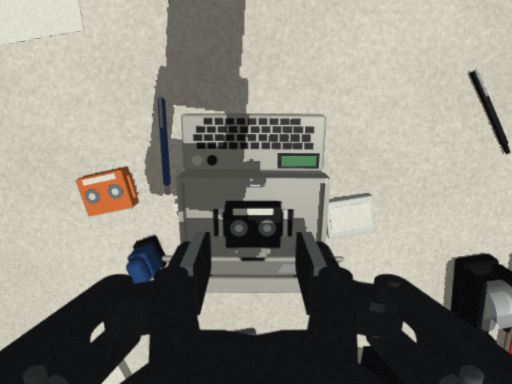

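Wrist view: the image's right is world +y. The black cassette sits in the bay at (254,225), which is the one meant. The orange one at (106,192) is outside the printer and stays untouched. The cover is nearly edge-on around (255,265), with the tab at (257,253). Next I'll work out the printer pose and cover angle.

```bash
python3 - <<'E'
from h import *
np.set_printoptions(precision=4,suppress=True)
W=env.get_image("wrist")
for n,px,z in(("kbL",(183,114),.038),("kbR",(326,114),.038),("fwL",(178,175),.078),("fwR",(330,175),.078),("latch",(252.4,184.1),.074),("hinge",(252.4,274.4),.08),("casc",(256,220.8),.0525),("casTopL",(225,202),.0805),("casTopR",(282,202),.0805)): print(n,atz(W,px,z))
S=env.get_image("side");T=env.get_image("top")
for k in("tab_end","cover_pad","bay_floor"):
    q=[(p,r[0]["pixel"]) for p in(S,T,W) if (r:=env.tip_of(k,p))]
    X,e=tri(*q);print(k,X,e)
    if k=="tab_end": print(tri(q[0],q[2]),tri(q[1],q[2]))
g=cv2.resize(np.array(W["color"])[160:300,160:350],None,fx=4,fy=4,interpolation=cv2.INTER_CUBIC)
g2=cv2.resize(np.array(S["color"])[150:260,180:300],None,fx=5,fy=5,interpolation=cv2.INTER_CUBIC)
cv2.imwrite("pics/w1c.png",g[:,:,::-1]);cv2.imwrite("pics/s1c.png",g2[:,:,::-1])
E
```

```text
kbL [ 0.4214 -0.0403  0.038 ]
kbR [0.4204 0.1442 0.038 ]
fwL [ 0.4931 -0.0414  0.078 ]
fwR [0.4922 0.1446 0.078 ]
latch [0.5052 0.0497 0.074 ]
hinge [0.6284 0.0503 0.08  ]
casc [0.5621 0.0548 0.0525]
casTopL [0.5266 0.0158 0.0805]
casTopR [0.5263 0.0865 0.0805]
tab_end [0.5295 0.0536 0.2057] [np.float64(0.00022775349347911624), np.float64(0.00022775349347925792)]Traceback (most recent call last):
  File "<stdin>", line 9, in <module>
IndexError: list index out of range
```

```bash
python3 - <<'E'
from h import *
np.set_printoptions(precision=4,suppress=True)
W=env.get_image("wrist");S=env.get_image("side");T=env.get_image("top")
q={n:(p,r[0]["pixel"]) for n,p in(("S",S),("T",T),("W",W)) if (r:=env.tip_of("tab_end",p))}
print({k:v[1] for k,v in q.items()})
if "S" in q and "W" in q: print(tri(q["S"],q["W"]))
if "T" in q and "W" in q: print(tri(q["T"],q["W"]))
g=cv2.resize(np.array(W["color"])[165:305,160:350],None,fx=4,fy=4,interpolation=cv2.INTER_CUBIC)
cv2.imwrite("pics/w1c.png",g[:,:,::-1])
E
```

```text
{'S': [240.2, 167.3], 'W': [257.9, 251.2]}
(array([0.5298, 0.0554, 0.2137]), [np.float64(0.0028129827200951184), np.float64(0.00281298272009518)])
```

View pics/w1c.png

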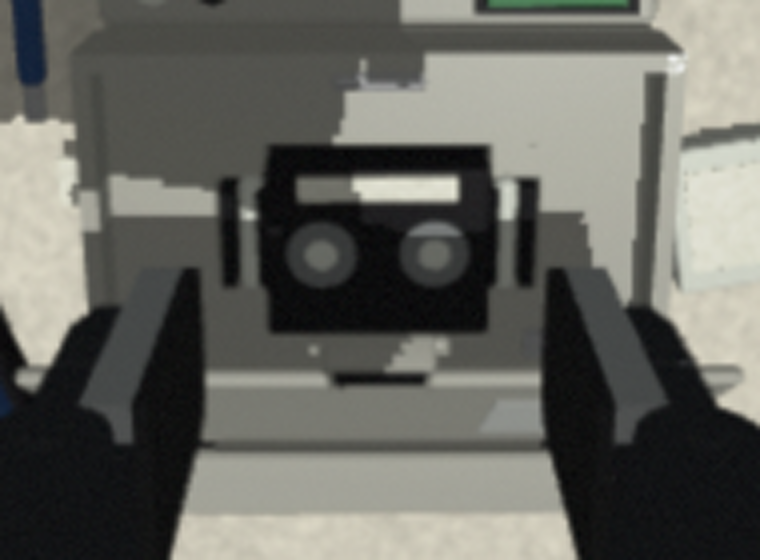

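The crop shows the black cassette in the bay (px 227–282, rows 201–247), the cover's front edge centred on column 254.4, and the tab end around (254.5,252).

```bash
python3 - <<'E'
from h import *
np.set_printoptions(precision=4,suppress=True)
W=env.get_image("wrist");S=env.get_image("side");T=env.get_image("top")
for n,px,z in(("cf",(254.5,201.5),.0805),("cb",(254.5,247.5),.0805),("hingeline",(254.5,276.5),.08),("back?",(254.5,293),.08)): print(n,atz(W,px,z))
o,d=ray(W,(254.5,252)); 
for hx in(.622,.627,.632,.637):
    for s in np.linspace(.2,.32,2401):
        X=o+d*s
        if abs(np.hypot(hx-X[0],X[2]-.08)-.159)<5e-5: print(hx,X,np.arctan2(X[2]-.08,hx-X[0]),proj(S,X)[0],proj(T,X)[0])
for hx in (.627,.632):
  print(hx,"T latch,hinge,bay,back",proj(T,[[hx-.125,.0515,.074],[hx,.0515,.08],[hx-.07,.0515,.0425],[hx+.03,.0515,.078],[hx-.21,.0515,.038]])[:,1])
E
```

```text
cf [0.5259 0.053  0.0805]
cb [0.5885 0.0535 0.0805]
hingeline [0.6316 0.0539 0.08  ]
back? [0.6574 0.0541 0.08  ]
0.622 [0.5296 0.0524 0.2094] 0.9506191576422871 [241.5873 168.6272] [225.4038 194.3547]
0.622 [0.5296 0.0524 0.2094] 0.9505718263770386 [241.5801 168.6388] [225.4055 194.3482]
0.627 [0.5309 0.0524 0.2067] 0.9221893904645706 [241.1562 169.3244] [225.5039 193.967 ]
0.627 [0.531  0.0524 0.2067] 0.9221332412921139 [241.1491 169.3359] [225.5056 193.9605]
0.632 [0.5324 0.0524 0.2039] 0.8935894552554917 [240.7053 170.0536] [225.6084 193.5625]
0.632 [0.5324 0.0524 0.2039] 0.893524474243568 [240.6982 170.0652] [225.61   193.5561]
0.637 [0.5338 0.0524 0.201 ] 0.8648604717229371 [240.242 170.803] [225.7154 193.148 ]
0.637 [0.5339 0.0524 0.201 ] 0.8647866863038967 [240.2348 170.8145] [225.717  193.1417]
0.627 T latch,hinge,bay,back [213.5351 166.3388 194.7675 155.5742 246.8893]
0.632 T latch,hinge,bay,back [211.631  164.5035 192.951  153.7611 244.9982]
```

Call:
{"name": "move_arm", "arguments": {"plan": [[0,0,0,-2.7,0,0,0.2],[0,0,0,-5.4,0,2,0.2],[0,0,0,-5.4,0,6,0.2],[0,0,0,-5.4,0,9.5,0.2],[0,0,0,-5.4,0,11.8,0.2]], "squeeze": 20}}

```text
time_s: 5.35
position: [0.5338, 0.0504, 0.1808]
tool_rot: [[-1.0, -0.005, -0.003], [-0.005, 1.0, 0.0], [0.003, 0.0, -1.0]]
ft_force: [0.5, -1.1, 0.0]
grip_width: 0.0512
gripper_force: 0.0
```

```bash
python3 - <<'E'
from h import *
W=env.get_image("wrist");S=env.get_image("side")
s=env.observe();print(s["position"],s["ft_force"],s["grip_width"])
for n,p in(("W",W),("S",S)): print(n,[x["pixel"] for x in env.tip_of("tab_end",p)[:2]])
g=np.hstack([cv2.resize(np.array(W["color"]),(440,330)),cv2.resize(np.array(S["color"])[140:260,180:310],(357,330),interpolation=cv2.INTER_CUBIC)])
cv2.imwrite("pics/c2.png",g[:,:,::-1])
E
```

```text
[0.53323732 0.05045002 0.18053879] [0.36673864 1.02689419 0.59492658] 0.051301476238417805
W [[259.0, 266.1]]
S [[242.1, 168.5]]
```

View pics/c2.png

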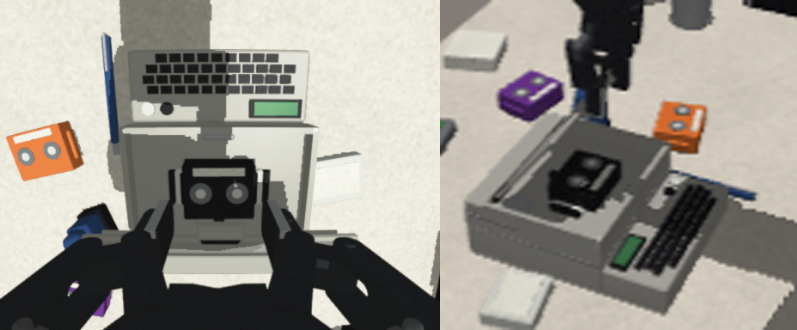

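Side crop: the fingers come down at the cover's tab. Wrist: they straddle the tab, inner faces around 200 and 306 in full-picture columns, with the tab at about (257,266) between them. Closing lightly.

Call:
{"name": "move_arm", "arguments": {"plan": [[0,0,0,0,0,0,-0.2],[0,0,0,0,0,0,-0.6],[0,0,0,0,0,0,-0.6],[0,0,0,0,0,0,-0.6],[0,0,0,0,0,0,-0.6]], "squeeze": 20}}

```text
time_s: 6.05
position: [0.5346, 0.0515, 0.1847]
tool_rot: [[-1.0, -0.005, 0.002], [-0.005, 1.0, 0.002], [-0.002, 0.002, -1.0]]
ft_force: [-2.8, 5.6, 3.9]
grip_width: 0.0232
gripper_force: 23.5
```

```bash
cat > f.py <<'E'
from h import *
np.set_printoptions(precision=4,suppress=True)
F=[]
for i in range(8):
    p=env.get_image("side"); F.append(env.observe()["ft_force"])
s=env.observe();print(s["time_s"],"F",np.mean(F,0),np.std(F,0),"pos",s["position"],"grip",s["grip_width"],s["gripper_force"],"Rz",np.array(s["tool_rot"])[:,0])
E
python3 f.py
```

```text
6.45 F [-2.0085  5.8696  4.0205] [0.5393 0.2904 0.5927] pos [0.5347 0.0515 0.1847] grip 0.023438310905717158 23.461696207523346 Rz [-1.     -0.0053 -0.002 ]
```

Call:
{"name": "move_arm", "arguments": {"plan": [[0,0,0,1.0,0.1,0.7,-0.6],[0,0,0,2.1,0.1,1.6,-0.6],[0,0,0,3.4,0.1,3.3,-0.6],[0,0,0,4.6,0.1,5.3,-0.6],[0,0,0,5.2,0.1,6.8,-0.6]]}}

```text
time_s: 6.95
position: [0.4821, 0.0514, 0.1156]
tool_rot: [[-1.0, -0.005, 0.002], [-0.005, 1.0, 0.0], [-0.002, 0.0, -1.0]]
ft_force: [-0.5, 1.9, 2.1]
grip_width: 0.0236
gripper_force: 21.7
```

```bash
cat >> f.py <<'E'
T=env.get_image("top")
for n,q in(("side",p),): print([(x["pixel"],x["conf"]) for x in env.tip_of("tab_end",q)[:2]])
x,z=s["position"][0],s["position"][2]+.019
print("r,phi",np.hypot(.63-x,z-.08),np.arctan2(z-.08,.63-x))
E
python3 f.py
```

```text
7.35 F [-4.0001  1.7814  0.438 ] [1.7141 0.5267 1.3906] pos [0.4822 0.0514 0.1162] grip 0.023489645018638938 21.655563712120056 Rz [-1.     -0.005   0.0011]
[([258.0, 195.3], 0.73), ([233.7, 186.8], 0.3)]
r,phi 0.15775076674477048 0.3574673927327924
```

Call:
{"name": "move_arm", "arguments": {"plan": [[0,0,0,0.4,0,0.5,-0.6],[0,0,0,0.6,0,1.0,-0.6],[0,0,0,0.7,0,1.5,-0.6],[0,0,0,0.8,0,1.9,-0.6],[0,0,0,0.8,0,1.9,-0.6]]}}

```text
time_s: 7.95
position: [0.4758, 0.0512, 0.0967]
tool_rot: [[-1.0, -0.005, 0.003], [-0.005, 1.0, 0.0], [-0.003, 0.0, -1.0]]
ft_force: [3.4, 5.1, -0.4]
grip_width: 0.0231
gripper_force: 20.9
```

```bash
python3 f.py
```

```text
8.35 F [ 3.0119  4.5296 -0.9468] [0.4425 0.3107 0.3852] pos [0.4759 0.0512 0.097 ] grip 0.023689212203511254 20.897643864154816 Rz [-1.     -0.0046 -0.0033]
[([260.0, 204.5], 0.79)]
r,phi 0.15827088054746916 0.22923495953285783
```

Call:
{"name": "move_arm", "arguments": {"plan": [[0,0,0,0,0,0.2,-0.6],[0,0,0,0,0,0.4,-0.6],[0,0,0,0,0,0.6,-0.6],[0,0,0,0.05,0,0.8,-0.6],[0,0,0,0.05,0,0.8,-0.6]]}}

```text
time_s: 8.95
position: [0.474, 0.0512, 0.088]
tool_rot: [[-1.0, -0.005, -0.0], [-0.005, 1.0, 0.0], [0.0, 0.0, -1.0]]
ft_force: [0.4, 4.2, -0.2]
grip_width: 0.0234
gripper_force: 20.9
```

```bash
python3 f.py; python3 - <<'E'
from h import *
S=env.get_image("side")
for hx in(.628,.632):
  for th in(.1,.15,.2,.25): print(hx,th,proj(S,[hx-.159*np.cos(th),.052,.08+.159*np.sin(th)]))
E
```

```text
9.35 F [ 0.5019  5.5041 -0.375 ] [0.3557 0.4638 0.4264] pos [0.474  0.0512 0.0881] grip 0.023644119598836652 20.874793231487274 Rz [-1.     -0.0046  0.0001]
[([261.4, 202.4], 0.66)]
r,phi 0.15830126340455045 0.17211791994137096
0.628 0.1 [[260.19717653 205.87891859]]
0.628 0.15 [[259.94825143 203.66757781]]
0.628 0.2 [[259.57332888 201.42024741]]
0.628 0.25 [[259.07209764 199.14326842]]
0.632 0.1 [[258.95034955 205.52479082]]
0.632 0.15 [[258.6968162  203.31468063]]
0.632 0.2 [[258.31760084 201.06869378]]
0.632 0.25 [[257.81241207 198.79316993]]
```

Call:
{"name": "move_arm", "arguments": {"plan": [[0,0,0,0,0,0.05,-0.6],[0,0,0,0,0,0.1,-0.6],[0,0,0,0,0,0.15,-0.6],[0,0,0,0.02,0,0.15,-0.6],[0,0,0,0.02,0,0.15,-0.6]]}}

```text
time_s: 10.0
position: [0.4738, 0.0512, 0.0866]
tool_rot: [[-1.0, -0.005, -0.0], [-0.005, 1.0, 0.0], [0.0, 0.0, -1.0]]
ft_force: [-0.4, 5.3, -0.2]
grip_width: 0.0232
gripper_force: 20.9
```

```bash
cat > g.py <<'E'
from h import *
np.set_printoptions(precision=4,suppress=True)
F=[];P=[]
for i in range(5):
    p=env.get_image("side"); o=env.observe();F.append(o["ft_force"]);P.append(o["position"])
print(o["time_s"],"F",np.mean(F,0),"pos",np.mean(P,0))
E
python3 g.py
```

```text
10.25 F [ 0.1374  4.6862 -0.3061] pos [0.4738 0.0512 0.0866]
```

Call:
{"name": "move_arm", "arguments": {"plan": [[0,0,0,0,0,0.05,-0.6],[0,0,0,0,0,0.1,-0.6],[0,0,0,0,0,0.1,-0.6]]}}

```text
time_s: 10.55
position: [0.4736, 0.0512, 0.0856]
tool_rot: [[-1.0, -0.005, -0.001], [-0.005, 1.0, 0.0], [0.001, 0.0, -1.0]]
ft_force: [0.3, 5.1, 0.0]
grip_width: 0.0233
gripper_force: 20.9
```

```bash
python3 g.py
```

```text
10.8 F [-0.1967  4.9461  0.3645] pos [0.4736 0.0512 0.0856]
```

Call:
{"name": "move_arm", "arguments": {"plan": [[0,0,0,0,0,0.05,-0.6],[0,0,0,0,0,0.1,-0.6],[0,0,0,0,0,0.1,-0.6]]}}

```text
time_s: 11.1
position: [0.4735, 0.0512, 0.0846]
tool_rot: [[-1.0, -0.005, -0.001], [-0.005, 1.0, 0.0], [0.001, 0.0, -1.0]]
ft_force: [-1.0, 5.2, 0.0]
grip_width: 0.0234
gripper_force: 20.9
```

```bash
python3 g.py
```

```text
11.35 F [-0.4812  5.1848  0.4992] pos [0.4735 0.0512 0.0846]
```

Call:
{"name": "move_arm", "arguments": {"plan": [[0,0,0,0,0,0.05,-0.6],[0,0,0,0,0,0.1,-0.6],[0,0,0,0,0,0.1,-0.6]]}}

```text
time_s: 11.65
position: [0.4734, 0.0512, 0.0835]
tool_rot: [[-1.0, -0.005, -0.001], [-0.005, 1.0, 0.0], [0.001, 0.0, -1.0]]
ft_force: [-1.6, 5.0, -0.2]
grip_width: 0.0235
gripper_force: 20.9
```

```bash
python3 g.py
```

```text
11.9 F [-0.8459  4.7914  0.1951] pos [0.4733 0.0512 0.0835]
```

Call:
{"name": "move_arm", "arguments": {"plan": [[0,0,0,0.01,0,0.05,-0.6],[0,0,0,0.02,0,0.1,-0.6],[0,0,0,0.02,0,0.1,-0.6]]}}

```text
time_s: 12.2
position: [0.4732, 0.0512, 0.0825]
tool_rot: [[-1.0, -0.005, -0.001], [-0.005, 1.0, 0.0], [0.001, 0.0, -1.0]]
ft_force: [-0.4, 6.0, -0.9]
grip_width: 0.024
gripper_force: 20.9
```

```bash
python3 g.py
```

```text
12.45 F [-0.2735  5.1185  0.0166] pos [0.4732 0.0512 0.0826]
```

Call:
{"name": "move_arm", "arguments": {"plan": [[0,0,0,0.01,0,0.05,-0.6],[0,0,0,0.02,0,0.1,-0.6],[0,0,0,0.02,0,0.1,-0.6]]}}

```text
time_s: 12.75
position: [0.4731, 0.0512, 0.0816]
tool_rot: [[-1.0, -0.005, -0.001], [-0.005, 1.0, 0.0], [0.001, 0.0, -1.0]]
ft_force: [-1.0, 4.7, -0.1]
grip_width: 0.0235
gripper_force: 20.9
```

```bash
python3 g.py
```

```text
13.0 F [-1.0985  5.1187  0.3707] pos [0.4731 0.0512 0.0816]
```

Call:
{"name": "move_arm", "arguments": {"plan": [[0,0,0,0.01,0,0.05,-0.6],[0,0,0,0.02,0,0.1,-0.6],[0,0,0,0.02,0,0.1,-0.6]]}}

```text
time_s: 13.3
position: [0.473, 0.0512, 0.0806]
tool_rot: [[-1.0, -0.005, -0.001], [-0.005, 1.0, 0.0], [0.001, 0.0, -1.0]]
ft_force: [-0.7, 5.0, 0.6]
grip_width: 0.0235
gripper_force: 20.9
```

```bash
python3 g.py
```

```text
13.55 F [-1.022   5.0822  0.4049] pos [0.473  0.0512 0.0806]
```

Call:
{"name": "move_arm", "arguments": {"plan": [[0,0,0,0.01,0,0.04,-0.6],[0,0,0,0.02,0,0.08,-0.6],[0,0,0,0.02,0,0.08,-0.6]]}}

```text
time_s: 13.85
position: [0.4728, 0.0512, 0.0798]
tool_rot: [[-1.0, -0.005, -0.0], [-0.005, 1.0, 0.0], [0.0, 0.0, -1.0]]
ft_force: [0.2, 4.8, 1.2]
grip_width: 0.0231
gripper_force: 20.9
```

```bash
python3 g.py
```

```text
14.1 F [-0.207   5.1694  0.4316] pos [0.4729 0.0512 0.0798]
```

Call:
{"name": "move_arm", "arguments": {"plan": [[0,0,0,0.01,0,0.04,-0.6],[0,0,0,0.01,0,0.08,-0.6],[0,0,0,0.01,0,0.08,-0.6]]}}

```text
time_s: 14.4
position: [0.4728, 0.0512, 0.079]
tool_rot: [[-1.0, -0.005, -0.0], [-0.005, 1.0, 0.0], [0.0, 0.0, -1.0]]
ft_force: [-0.1, 5.7, 0.8]
grip_width: 0.0235
gripper_force: 20.9
```

```bash
python3 g.py
```

```text
14.65 F [0.35   4.9293 0.1293] pos [0.4728 0.0512 0.079 ]
```

Call:
{"name": "move_arm", "arguments": {"plan": [[0,0,0,0,0,0.04,-0.6],[0,0,0,0.01,0,0.08,-0.6],[0,0,0,0.01,0,0.08,-0.6]]}}

```text
time_s: 14.95
position: [0.4727, 0.0512, 0.0782]
tool_rot: [[-1.0, -0.005, -0.0], [-0.005, 1.0, 0.0], [0.0, 0.0, -1.0]]
ft_force: [1.3, 5.0, -0.5]
grip_width: 0.0235
gripper_force: 20.9
```

```bash
python3 g.py; python3 - <<'E'
from h import *
S=env.get_image("side");print([x["pixel"] for x in env.tip_of("tab_end",S)])
E
```

```text
15.2 F [-0.0819  5.235   0.6917] pos [0.4727 0.0512 0.0782]
[[260.6, 204.7]]
```

Call:
{"name": "move_arm", "arguments": {"plan": [[0,0,0,0,0,0.04,-0.6],[0,0,0,0.01,0,0.08,-0.6],[0,0,0,0.01,0,0.08,-0.6]]}}

```text
time_s: 15.6
position: [0.4726, 0.0512, 0.0776]
tool_rot: [[-1.0, -0.005, -0.0], [-0.005, 1.0, 0.0], [0.0, 0.0, -1.0]]
ft_force: [0.2, 5.3, 3.0]
grip_width: 0.0236
gripper_force: 21.1
```

```bash
python3 g.py
```

```text
15.85 F [-0.551   5.0693  2.0618] pos [0.4727 0.0512 0.0776]
```

Call:
{"name": "move_arm", "arguments": {"plan": [[0,0,0,0,0,0.01,-0.6],[0,0,0,0,0,0.02,-0.6],[0,0,0,0,0,0.02,-0.6]]}}

```text
time_s: 16.15
position: [0.4726, 0.0512, 0.0775]
tool_rot: [[-1.0, -0.005, -0.0], [-0.005, 1.0, 0.0], [0.0, 0.0, -1.0]]
ft_force: [-1.6, 5.7, 2.9]
grip_width: 0.0234
gripper_force: 21.2
```

```bash
python3 g.py
```

```text
16.4 F [-0.9009  5.2795  3.7834] pos [0.4727 0.0512 0.0775]
```

It caught at about 0.106 rad with roughly 3 N at the tab. Now swinging it open.

Call:
{"name": "move_arm", "arguments": {"plan": [[0,0,0,-0.2,0,-1.5,-0.6],[0,0,0,-1.0,0,-4.2,-0.6],[0,0,0,-2.5,0,-7.0,-0.6],[0,0,0,-4.5,0,-9.4,-0.6],[0,0,0,-6.9,0,-11.4,-0.6]]}}

```text
time_s: 16.9
position: [0.5415, 0.0516, 0.1922]
tool_rot: [[-1.0, -0.005, -0.002], [-0.005, 1.0, 0.0], [0.002, 0.0, -1.0]]
ft_force: [3.4, 4.1, -9.8]
grip_width: 0.0234
gripper_force: 20.8
```

```bash
python3 f.py
```

```text
17.3 F [-4.9308  5.011   9.3534] [1.3571 1.1909 1.282 ] pos [0.5416 0.0516 0.1922] grip 0.02354082492688303 22.73398518562317 Rz [-1.     -0.005  -0.0006]
[([238.3, 169.6], 0.54)]
r,phi 0.15819677592329862 0.9778279178325459
```

Call:
{"name": "move_arm", "arguments": {"plan": [[0,0,0,-2.4,0,-1.6,-0.6],[0,0,0,-5.4,0,-2.6,-0.6],[0,0,0,-8.0,0,-3.0,-0.6],[0,0,0,-10.2,0,-2.9,-0.6],[0,0,0,-11.8,0,-2.7,-0.6]]}}

```text
time_s: 17.9
position: [0.6603, 0.0523, 0.2174]
tool_rot: [[-1.0, -0.005, -0.002], [-0.005, 1.0, 0.001], [0.002, 0.001, -1.0]]
ft_force: [-2.7, 4.4, -2.3]
grip_width: 0.0232
gripper_force: 20.7
```

```bash
python3 f.py; python3 - <<'E'
from h import *
S=env.get_image("side");print(proj(S,[.63+.159*.19,.052,.08+.159*.98]))
E
```

```text
18.3 F [ 0.2105  4.9292 -1.0629] [0.417  0.7707 2.4092] pos [0.6592 0.0523 0.2176] grip 0.02304183231420963 20.706746578216553 Rz [-1.     -0.005   0.0018]
[([199.7, 149.4], 0.92)]
r,phi 0.15931751912181413 1.7554291679865928
[[201.09435121 150.68182139]]
```

Call:
{"name": "move_arm", "arguments": {"plan": [[0,0,0,0,0,0,0.1],[0,0,0,0,0,0,0.1],[0,0,0,0,0,0,0.1],[0,0,0,0,0,-4,0.1],[0,0,0,0,0,-8,0.1]]}}

```text
time_s: 18.95
position: [0.6594, 0.0515, 0.2988]
tool_rot: [[-1.0, -0.004, -0.002], [-0.004, 1.0, -0.0], [0.002, -0.0, -1.0]]
ft_force: [-0.3, -0.2, 0.4]
grip_width: 0.0467
gripper_force: 0.0
```

Call:
{"name": "move_arm", "arguments": {"plan": [[0,0,0,5,0,0,-1],[0,0,0,10,0,0,-1],[0,0,0,15,0,0,-1],[0,0,0,16,0,3,-1],[0,0,0,16,0,3,-1]], "squeeze": 60}}

```text
time_s: 19.45
position: [0.4971, 0.0512, 0.2669]
tool_rot: [[-1.0, -0.004, -0.004], [-0.004, 1.0, 0.0], [0.004, 0.0, -1.0]]
ft_force: [0.2, 0.2, -0.4]
grip_width: -0.0002
gripper_force: 0.0
```

```bash
python3 f.py; python3 - <<'E'
from h import *
np.set_printoptions(precision=4,suppress=True)
W=env.get_image("wrist");S=env.get_image("side");save(W,"w3.png")
r=env.outline_of("cassette",W);print([(x["bbox"],x["conf"]) for x in r[:3]])
for t in("cassette","bay_floor","cover_hinge"): print(t,[(x["pixel"],x["conf"]) for x in env.tip_of(t,W)[:2]])
print(proj(W,[[.56+a,.0525+b,.0805] for a in(-.029,.029) for b in(-.036,.036)]))
print("tab S",[x["pixel"] for x in env.tip_of("tab_end",S)[:1]])
E
```

```text
19.85 F [ 0.1759 -0.5502  0.1277] [0.4074 0.3459 0.4415] pos [0.5005 0.051  0.2686] grip -0.00014221261216555922 0.0 Rz [-1.     -0.0048 -0.0005]
[([198.5, 153.4], 0.8)]
r,phi 0.2447165070616567 1.0131917325200106
[([253.7, 219.6, 63.4, 50.8], 0.97), ([128.6, 315.6, 50.8, 48.5], 0.75), ([96.7, 184.4, 70.8, 53.3], 0.56)]
cassette [([100.8, 183.7], 0.91), ([257.1, 216.6], 0.82)]
bay_floor []
cover_hinge []
[[221.3369 197.8056]
 [285.4116 198.2009]
 [222.4696 244.9235]
 [283.5905 245.2793]]
tab S [[199.9, 152.0]]
```

View pics/w3.png

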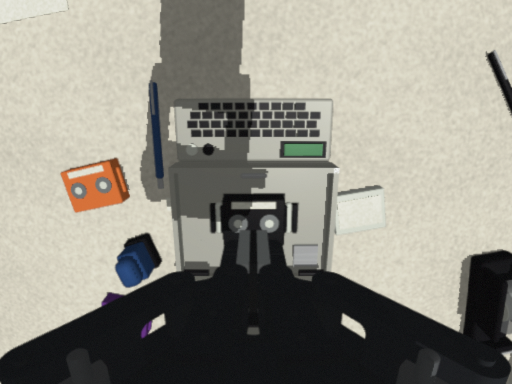

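Wrist view: the fingers are shut and point at the black cassette (bbox centre (254,220), front edge at row 194). The bay is open and the cover is clear behind. Approaching the middle of its top.

Call:
{"name": "move_arm", "arguments": {"plan": [[0,0,0,-3,0.1,3,-1],[0,0,0,-5.6,0.1,7,-1],[0,0,0,-5.6,0.1,12,-1],[0,0,0,-5.6,0.1,16,-1],[0,0,0,-5.6,0.1,17.3,-1]]}}

```text
time_s: 20.8
position: [0.5538, 0.0526, 0.0912]
tool_rot: [[-1.0, -0.005, -0.007], [-0.005, 1.0, 0.001], [0.007, 0.001, -1.0]]
ft_force: [-0.5, 0.0, 0.8]
grip_width: -0.0003
gripper_force: 0.0
```

Call:
{"name": "move_arm", "arguments": {"plan": [[0,0,0,0,0,0,-1],[0,0,0,0,0,0.2,-1],[0,0,0,0,0,0.4,-1],[0,0,0,0,0,0.6,-1],[0,0,0,0,0,0.6,-1]]}}

```text
time_s: 21.3
position: [0.5559, 0.0524, 0.0898]
tool_rot: [[-1.0, -0.005, 0.001], [-0.005, 1.0, -0.0], [-0.001, -0.0, -1.0]]
ft_force: [-0.0, -0.1, 0.3]
grip_width: -0.0003
gripper_force: 0.0
```

Call:
{"name": "move_arm", "arguments": {"plan": [[0,0,0,-0.1,0,0.2,-1],[0,0,0,-0.1,0,0.4,-1],[0,0,0,-0.1,0,0.6,-1],[0,0,0,-0.1,0,0.8,-1],[0,0,0,-0.1,0,0.8,-1]]}}

```text
time_s: 21.8
position: [0.5566, 0.0524, 0.0811]
tool_rot: [[-1.0, -0.005, -0.001], [-0.005, 1.0, 0.0], [0.001, 0.0, -1.0]]
ft_force: [-0.4, 0.5, -0.5]
grip_width: -0.0001
gripper_force: 0.0
```

Call:
{"name": "move_arm", "arguments": {"plan": [[0,0,0,0,0,0.05,-1],[0,0,0,0,0,0.1,-1],[0,0,0,0,0,0.15,-1],[0,0,0,0,0,0.2,-1],[0,0,0,0,0,0.2,-1]]}}

```text
time_s: 22.3
position: [0.5568, 0.0524, 0.0798]
tool_rot: [[-1.0, -0.005, 0.0], [-0.005, 1.0, -0.0], [-0.0, -0.0, -1.0]]
ft_force: [-1.5, -0.7, 4.6]
grip_width: 0.0001
gripper_force: 2.0
```

Call:
{"name": "move_arm", "arguments": {"plan": [[0,0,0,0,0,0.05,-1],[0,0,0,0,0,0.1,-1],[0,0,0,0,0,0.15,-1],[0,0,0,0,0,0.2,-1],[0,0,0,0,0,0.2,-1]]}}

```text
time_s: 22.8
position: [0.5573, 0.0523, 0.0789]
tool_rot: [[-1.0, -0.005, 0.003], [-0.005, 1.0, -0.0], [-0.003, -0.0, -1.0]]
ft_force: [-3.4, -0.5, 12.7]
grip_width: -0.0
gripper_force: 6.4
```

Call:
{"name": "move_arm", "arguments": {"plan": [[0,0,0,0,0,0.05,-1],[0,0,0,0,0,0.1,-1],[0,0,0,0,0,0.15,-1],[0,0,0,0,0,0.2,-1],[0,0,0,0,0,0.2,-1]]}}

```text
time_s: 23.3
position: [0.5568, 0.0524, 0.0754]
tool_rot: [[-1.0, -0.005, -0.0], [-0.005, 1.0, -0.0], [0.0, -0.0, -1.0]]
ft_force: [-0.5, -0.5, 2.8]
grip_width: 0.0
gripper_force: 1.3
```

Call:
{"name": "move_arm", "arguments": {"plan": [[0,0,0,0,0,0.05,-1],[0,0,0,0,0,0.1,-1],[0,0,0,0,0,0.15,-1],[0,0,0,0,0,0.2,-1],[0,0,0,0,0,0.2,-1]]}}

```text
time_s: 23.8
position: [0.5571, 0.0522, 0.0746]
tool_rot: [[-1.0, -0.005, 0.002], [-0.005, 1.0, -0.001], [-0.002, -0.001, -1.0]]
ft_force: [-2.4, 0.8, 12.4]
grip_width: 0.0001
gripper_force: 6.1
```

Call:
{"name": "move_arm", "arguments": {"plan": [[0,0,0,0,0,0.05,-1],[0,0,0,0,0,0.1,-1],[0,0,0,0,0,0.15,-1],[0,0,0,0,0,0.2,-1],[0,0,0,0,0,0.2,-1]]}}

```text
time_s: 24.3
position: [0.5567, 0.0523, 0.0713]
tool_rot: [[-1.0, -0.004, -0.0], [-0.004, 1.0, 0.0], [0.0, 0.0, -1.0]]
ft_force: [0.7, -0.7, 0.1]
grip_width: -0.0001
gripper_force: 0.0
```

Call:
{"name": "move_arm", "arguments": {"plan": [[0,0,0,0,0,0.08,-1],[0,0,0,0,0,0.16,-1],[0,0,0,0,0,0.24,-1],[0,0,0,0,0,0.32,-1],[0,0,0,0,0,0.4,-1]]}}

```text
time_s: 24.8
position: [0.5567, 0.0525, 0.0704]
tool_rot: [[-1.0, -0.005, 0.002], [-0.005, 1.0, -0.001], [-0.002, -0.001, -1.0]]
ft_force: [-13.1, 0.0, 37.8]
grip_width: -0.0002
gripper_force: 18.9
```

Call:
{"name": "move_arm", "arguments": {"plan": [[0,0,0,0,0,0.05,-1],[0,0,0,0,0,0.1,-1],[0,0,0,0,0,0.1,-1],[0,0,0,0,0,0.1,-1]]}}

```text
time_s: 25.2
position: [0.5567, 0.0525, 0.0704]
tool_rot: [[-1.0, -0.005, 0.002], [-0.005, 1.0, -0.001], [-0.002, -0.001, -1.0]]
ft_force: [-14.7, -0.9, 39.9]
grip_width: -0.0001
gripper_force: 19.9
```

Call:
{"name": "move_arm", "arguments": {"plan": [[0,0,0,0,0,-3,-1],[0,0,0,0,0,-8,-1],[0,0,0,0,0,-13,0.1],[0,0,0,0,0,-18,0.1],[0,0,0,0,0,-23,0.1]], "squeeze": 25}}

```text
time_s: 25.7
position: [0.5562, 0.0526, 0.2982]
tool_rot: [[-1.0, -0.005, -0.001], [-0.005, 1.0, 0.0], [0.001, 0.0, -1.0]]
ft_force: [0.7, 0.0, -0.1]
grip_width: 0.0432
gripper_force: 0.0
```

Call:
{"name": "move_arm", "arguments": {"plan": [[0,0,0,-4,0,0,0.1],[0,0,0,-8,0,0,0.1],[0,0,0,-10.2,0,0,0.1],[0,0,0,-10.2,0,0,0.1]]}}

```text
time_s: 26.1
position: [0.6605, 0.0528, 0.2939]
tool_rot: [[-1.0, -0.005, -0.003], [-0.005, 1.0, 0.0], [0.003, 0.0, -1.0]]
ft_force: [1.0, -0.3, 0.4]
grip_width: 0.047
gripper_force: 0.0
```

```bash
python3 f.py; python3 - <<'E'
from h import *
T=env.get_image("top");S=env.get_image("side");W=env.get_image("wrist")
for n,p in(("T",T),("S",S),("W",W)): print(n,[x["pixel"] for x in env.tip_of("tab_end",p)[:1]])
print(proj(S,[.66,.052,.236]),proj(W,[.66,.052,.236]))
save(W,"w4.png")
E
```

```text
26.5 F [-0.0943 -0.0539  0.1629] [0.4741 0.4289 0.4915] pos [0.6582 0.053  0.297 ] grip 0.04705107902473719 0.0 Rz [-1.     -0.0048 -0.0006]
[([199.2, 149.8], 0.78)]
r,phi 0.2377242124986212 1.6898718263124592
T []
S [[200.1, 150.9]]
W [[250.9, 207.2]]
[[201.15244871 150.64279963]] [[250.71669459 210.78733255]]
```

View pics/w4.png

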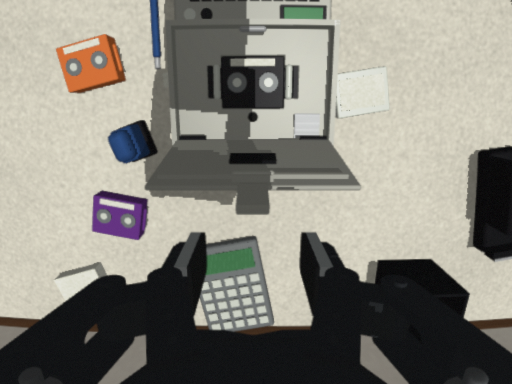

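Wrist view: the cassette sits low in the bay at (253,82). The cover is open with its tab at (252,207), in line with the open fingers (inner faces 205/302). Pinching the tab again.

Call:
{"name": "move_arm", "arguments": {"plan": [[0,0,0,-0.1,0,3,0.1],[0,0,0,-0.1,0,6,0.1],[0,0,0,-0.1,0,7.7,0.1],[0,0,0,-0.1,0,7.7,-0.6],[0,0,0,-0.1,0,7.7,-0.6]]}}

```text
time_s: 27.4
position: [0.6596, 0.0526, 0.2196]
tool_rot: [[-1.0, -0.005, -0.001], [-0.005, 1.0, -0.001], [0.001, -0.001, -1.0]]
ft_force: [-1.0, -1.7, -11.5]
grip_width: 0.023
gripper_force: 28.2
```

Call:
{"name": "move_arm", "arguments": {"plan": [[0,0,0,0,0,0,-0.6],[0,0,0,0,0,0,-0.6],[0,0,0,0,0,0,-0.6],[0,0,0,0,0,0,-0.6]]}}

```text
time_s: 27.8
position: [0.6597, 0.0526, 0.2196]
tool_rot: [[-1.0, -0.004, -0.0], [-0.004, 1.0, -0.0], [0.0, -0.0, -1.0]]
ft_force: [-1.9, -3.3, -5.8]
grip_width: 0.0231
gripper_force: 28.6
```

Call:
{"name": "move_arm", "arguments": {"plan": [[0,0,0,2.5,0,-0.3,-0.6],[0,0,0,5.6,0,0,-0.6],[0,0,0,8.7,0,0.8,-0.6],[0,0,0,11.5,0,2.2,-0.6],[0,0,0,13.7,0,4.0,-0.6]]}}

```text
time_s: 28.3
position: [0.5229, 0.0519, 0.1824]
tool_rot: [[-1.0, -0.005, 0.008], [-0.005, 1.0, -0.002], [-0.008, -0.002, -1.0]]
ft_force: [-1.2, -3.9, 4.1]
grip_width: 0.023
gripper_force: 31.6
```

Call:
{"name": "move_arm", "arguments": {"plan": [[0,0,0,1.7,0,1.9,-0.6],[0,0,0,3.1,0,4.0,-0.6],[0,0,0,4.0,0,6.0,-0.6],[0,0,0,4.5,0,7.5,-0.6],[0,0,0,4.7,0,8.4,-0.6]]}}

```text
time_s: 28.8
position: [0.4758, 0.0516, 0.096]
tool_rot: [[-1.0, -0.005, 0.002], [-0.005, 1.0, -0.001], [-0.002, -0.001, -1.0]]
ft_force: [-5.2, -6.1, 2.5]
grip_width: 0.0231
gripper_force: 32.5
```

```bash
python3 f.py
```

```text
29.2 F [-5.2891 -5.4976  0.9592] [0.4992 0.5934 0.6383] pos [0.4759 0.0516 0.0965] grip 0.02274974263544118 32.40745335817337 Rz [-1.     -0.0049 -0.0011]
[([257.7, 201.0], 0.89), ([232.3, 199.0], 0.55)]
r,phi 0.15816022060294477 0.22621432333805555
```

Call:
{"name": "move_arm", "arguments": {"plan": [[0,0,0,0.2,0,0.5,-0.6],[0,0,0,0.3,0,1.0,-0.6],[0,0,0,0.4,0,1.5,-0.6],[0,0,0,0.4,0,2.0,-0.6],[0,0,0,0.4,0,2.3,-0.6]]}}

```text
time_s: 29.8
position: [0.4726, 0.0517, 0.0729]
tool_rot: [[-1.0, -0.005, 0.002], [-0.005, 1.0, -0.001], [-0.002, -0.001, -1.0]]
ft_force: [-1.8, -6.0, 3.6]
grip_width: 0.0229
gripper_force: 32.3
```

Call:
{"name": "move_arm", "arguments": {"plan": [[0,0,0,0,0,0.1,-0.6],[0,0,0,0,0,0.2,-0.6],[0,0,0,0,0,0.3,-0.6],[0,0,0,0,0,0.4,-0.6],[0,0,0,0,0,0.4,-0.6]]}}

```text
time_s: 30.3
position: [0.4724, 0.0517, 0.0686]
tool_rot: [[-1.0, -0.005, 0.002], [-0.005, 1.0, -0.001], [-0.002, -0.001, -1.0]]
ft_force: [-1.2, -7.2, -1.4]
grip_width: 0.0227
gripper_force: 31.8
```

Call:
{"name": "move_arm", "arguments": {"plan": [[0,0,0,0,0,0.06,-0.6],[0,0,0,0,0,0.12,-0.6],[0,0,0,0,0,0.18,-0.6],[0,0,0,0,0,0.24,-0.6],[0,0,0,0,0,0.3,-0.6]]}}

```text
time_s: 30.8
position: [0.4724, 0.0517, 0.0667]
tool_rot: [[-1.0, -0.005, 0.002], [-0.005, 1.0, -0.001], [-0.002, -0.001, -1.0]]
ft_force: [-6.4, -6.3, 16.7]
grip_width: 0.0229
gripper_force: 33.6
```

Call:
{"name": "move_arm", "arguments": {"plan": [[0,0,0,0,0,0.04,-0.6],[0,0,0,0,0,0.08,-0.6],[0,0,0,0,0,0.12,-0.6],[0,0,0,0,0,0.16,-0.6],[0,0,0,0,0,0.2,-0.6]]}}

```text
time_s: 31.3
position: [0.4725, 0.0516, 0.0659]
tool_rot: [[-1.0, -0.005, 0.004], [-0.005, 1.0, -0.001], [-0.004, -0.001, -1.0]]
ft_force: [-11.0, -5.3, 30.9]
grip_width: 0.0229
gripper_force: 35.1
```

```bash
python3 f.py
```

```text
31.7 F [-9.892  -5.708  28.5731] [0.2019 0.585  0.2373] pos [0.4726 0.0517 0.0659] grip 0.023114746594703358 34.883376359939575 Rz [-1.     -0.0052 -0.0037]
[([259.4, 210.3], 0.71)]
r,phi 0.15751851399915476 0.031271520118588775
```

Call:
{"name": "move_arm", "arguments": {"plan": [[0,0,0,0,0,-0.1,-0.6],[0,0,0,0,0,-0.2,0.2],[0,0,0,0,0,-0.2,0.2],[0,0,0,0,0,-0.2,0.2],[0,0,0,0,0,-0.2,0.2]]}}

```text
time_s: 32.3
position: [0.4718, 0.0522, 0.0652]
tool_rot: [[-1.0, -0.005, -0.0], [-0.005, 1.0, 0.0], [0.0, 0.0, -1.0]]
ft_force: [0.3, 0.3, -0.2]
grip_width: 0.0514
gripper_force: 0.0
```

Call:
{"name": "move_arm", "arguments": {"plan": [[0,0,0,0,0,-2,0.2],[0,0,0,0,0,-6,0.2],[0,0,0,0,0,-11,0.2],[0,0,0,2,0,-16,0.2],[0,0,0,4,0,-20,0.2]]}}

```text
time_s: 32.8
position: [0.4313, 0.0519, 0.2672]
tool_rot: [[-1.0, -0.005, 0.0], [-0.005, 1.0, 0.0], [-0.0, 0.0, -1.0]]
ft_force: [0.3, -1.0, 0.6]
grip_width: 0.0515
gripper_force: 0.0
```

```bash
python3 f.py; python3 - <<'E'
from h import *
S=env.get_image("side");W=env.get_image("wrist");T=env.get_image("top")
for n,p in(("T",T),("S",S),("W",W)): print(n,[x["pixel"] for x in env.tip_of("tab_end",p)[:1]])
for th in(0,.03,.06,.1): print(th,proj(S,[.63-.159*np.cos(th),.052,.08+.159*np.sin(th)]),proj(W,[.63-.159*np.cos(th),.052,.08+.159*np.sin(th)]))
g=np.hstack([cv2.resize(np.array(W["color"]),(440,330)),cv2.resize(np.array(S["color"])[140:260,180:310],(357,330),interpolation=cv2.INTER_CUBIC)])
cv2.imwrite("pics/c5.png",g[:,:,::-1])
E
```

```text
33.2 F [-0.2069  0.1141  0.7058] [0.2341 0.95   2.5357] pos [0.4317 0.0518 0.264 ] grip 0.05126757154469846 0.0 Rz [-1.     -0.0047  0.0029]
[([263.4, 212.5], 0.79)]
r,phi 0.28380469221711846 0.797207131300304
T []
S [[234.9, 203.3]]
W [[253.0, 201.0]]
0 [[259.70168778 209.99139889]] [[252.18802203 206.34603026]]
0.03 [[259.71518423 208.724895  ]] [[252.18109089 207.76887949]]
0.06 [[259.68425314 207.44037466]] [[252.17321152 209.3533725 ]]
0.1 [[259.57339222 205.70175635]] [[252.16118342 211.72517289]]
```

View pics/c5.png

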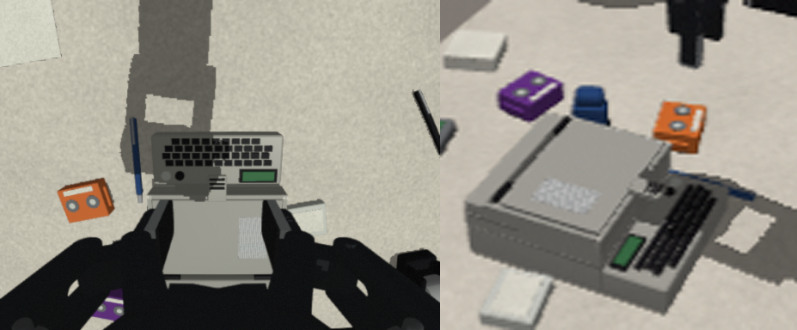

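The pictures show the cover flush on the compartment. The other objects are in place and the gripper is clear. The force dropped at about 30 s, then met a hard stop at 29 N, so the latch has snapped.

```bash
python3 -c "
from rig import env
print(env.close_job())"
```

```text
the job is handed in; nothing more can be done
None
```

I felt the cover catch at about 0.1 rad with about 3 N at the tab, opened it past upright, pressed the cassette home (both ends snapped, top at 70.4 mm), shut the cover on its latch, and handed the job in at about 33 s with the other items left alone.

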